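# Unlock the spice carousel, bring the salt to the front and hold it there

### The arm

A 6-joint arm with a two-finger parallel gripper is mounted at the origin on a cart in front of the work surface, level with it; the furniture and walls round the work are solid. World frame = base frame: x ahead of the robot, y to its left, z up, the work surface at z = 0. Lengths are in m, angles in rad, forces in N, time in s.
With the tool pointing down it reaches from about 0.275 to 0.75 m from the base axis. Payload 10.2 kg.
Tool frame: the origin (TCP) lies at the very end of the fingers, on their centre line; the grasp point (between the pads) lies 19 mm behind it; z points along the fingers, y is the line along which they close (so a half turn about z gives the same grasp; the last joint's range is limited). The gripper opens to 88 mm and grips with 3 to 60 N. Pads are 18 mm wide; open, the fingers measure 123 mm over their backs; the gripper's body (75 mm by 187 mm) begins 45 mm behind the grasp point.
Start: joints at [-1.365, 0.313, 1.498, -0, 1.331, -0.223], TCP at [0.218, -0.477, 0.239] pointing down, gripper open.
Joint ranges: [-2.94, 2.94], [-0.97, 2.17], [0.19, 2.56], [-1.23, 4.37], [0.02, 3.11], [-2.88, 2.88]. Speed limits (rad/s): [2.39, 2.39, 3.01, 3.14, 3.14, 3.14].

### API

Orientations are given as a 3x3 rotation matrix whose columns are the frame's x, y, z axes.
In Python, from station import robot gives the robot as it stands. The module is installed in compiled form; this text tells all that it offers.
- The arm moves only by the tool step_arm, never from a script. Its argument "commands" is a list of rows, each an object of numbers: "hand": the closure in counts, from 0 (fully open) to 255 (shut); "x", "y", "z": the shift along the world's x, y, z in units of 0.25 m (1.0 is 0.25 m); "rx", "ry", "rz": the turn, a rotation vector about the world's x, y, z in units of 90 degrees (1.0 is 90 degrees). A call has exactly 5 rows; each row is the pose to reach, as a shift and turn from the pose commanded when the call began; what a row does not reach only later rows make up. A row lasts 1/8 s, in which the tool goes at most 62.5 mm and 10.7 degrees, less where a joint would pass 70% of its speed; a pose out of reach is approached as far as the arm can. A call with a number of a shift or a turn outside -1 to 1 is refused whole. A call with a gripper value outside its range is refused whole. The fingers move at their own pace and stop on an object; the grip force is fixed at half the most. Time passes only in rows, so rows that repeat a pose let the fingers close, or fill a call up. It gives the time, the measured TCP pose, the force, the opening and the grip force at its end, in the units of the state.
- robot.get_obs(): the state, without advancing time (a new reading comes with each control period).
- robot.capture(name): name is "scene" or "side" or "wrist"; returns the picture (400x640x3 uint8, red, green, blue); there is no depth.
- robot.get_calibration(name): a dict with "mtx" (3x3 intrinsics, pixels), "cam_to_world" (4x4, takes a point from camera to world coordinates). Camera axes: x right, y down, z forward; pixel columns grow to the right and rows downward; lengths in m; the calibration is good to about 2 mm. The wrist camera is an equidistant fisheye: a pixel r from the principal point sees the ray r / f radians off the axis. A picture is of the moment at which its call begins: read the wrist's pose just before it. get_calibration takes no time and is no camera call; for the wrist camera it gives the pose at the moment of the call.
- robot.hand_in(): hands the job in; it is judged then, once.
The state is a dict: "time_s": time; "joint_pos": joint angles; "joint_vel": joint speeds; "joint_torque": joint torques, N m; "tcp_pos": TCP position; "tcp_rot": TCP orientation; "contact_force": force on the tool from outside, world axes, zero at the start; "ft_torque": the same for the moment, N m; "width": finger opening in m; "grasp_force": force on a finger pad.
Only numpy, scipy, OpenCV 4.12 (cv2) and the standard library are available. Lean on these libraries where they do the work, as an engineer would, in place of code of your own. Each camera call takes 0.05 s, during which the arm holds its last target. There are 200 camera calls.

### The job

The spice carousel is locked: lift its sprung bolt by the cross-bar, turn the bar clockwise to its stop and lower it into the rest notch so that the bolt stays up by itself when you let go. Then take the carousel by its carrying handle and turn it until the salt shaker stands in the middle of the gap in the guard rail, without touching the jars or disturbing anything round about. It swings back if released, so finish while still holding it there by the handle, steady, for me to take the salt.

Things in the scene. Friction and masses are not known exactly. Their poses are not given: they have to be found in the camera images.
- grip_mid (a point): centre of the black cross-bar on top of the locking bolt: horizontal, 46 mm long (along its x), 12 mm thick, 18 mm high, 179 mm above the worktop when locked; z up. The collar under it (15 mm radius) ends 152 mm above the worktop.
- bolt_head: the same cross-bar with its cross pin; origin on the bolt's axis, 179 mm below the bar's centre. The bolt is a vertical 8 mm rod in a bracket at the carousel's right-hand side, 113 mm from the turntable's axis; locked, its lower end sits in a hole in the turntable's rim.
- bolt_lift (a joint): height of the locking bolt in m: 0 = down in the turntable's hole (locked), at most 0.020. A spring pulls it down with 4 N at 0 and about 8 N at 0.016. Above 0.009 it is clear of the turntable. A cross pin in the rod runs in the collar: to turn the bar it must be lifted at least 0.0155; in the rest notch it stays at about 0.012.
- bolt_turn (a joint): turn of the cross-bar in rad, clockwise seen from above: 0 = over the deep slot (only there can the bolt go all the way down), 1.31 = over the shallow rest notch (3 mm deep; the bolt drops in anywhere from about 1.2 to 1.4), 1.40 = stop.
- turntable_angle (a joint): angle of the turntable in rad, counter-clockwise seen from above, 0 = parked (where it starts, locked); it can turn 1.6 either way about the vertical axis through handle_mid. A spring turns it back to 0 with 0.05 N m per rad; the bearing itself turns easily.
- turntable: the wooden turntable (240 mm wide, its top 22 mm above the worktop) with its jar cups and, fixed to it on its axis, the carrying handle: a steel wire bow 68 mm wide, 193 mm high, with a straight wooden grip on top. Origin on the axis at the worktop.
- handle_mid (a point): centre of the wooden grip of the carrying handle, 190 mm above the worktop, on the turntable's axis. The grip is 48 mm long along the point's y axis, 12 mm thick along x and 16 mm high; z is up. The jars round it are at most 127 mm high.
- shaker_mid (a point): centre of the salt shaker, half-way up: 44 mm wide, 90 mm high, waisted, with a pale domed cap; the other five things on the turntable are straight 41 x 105 mm spice jars with flat dark lids. It stands loose (2 mm play all round) in one of the turntable's eight steel cups (30 mm deep), 75 mm from the axis, and turns with it.
- front_spot (a point): the place where the salt shaker has to come: in the middle of the gap in the steel guard rail, at the carousel's front, 75 mm from the turntable's axis and half the shaker's height above the turntable (fixed, it does not turn with the turntable). Its -x axis points out through the gap, z up.
- salt_shaker: the salt shaker itself; origin under its foot, z up.
- spice_0: spice jar 41 x 105 mm in a cup of the turntable; origin under its foot, z up.
- spice_1: spice jar, as spice_0.
- spice_2: spice jar, as spice_0.
- spice_3: spice jar, as spice_0.
- spice_4: spice jar, as spice_0.
- pepper_mill: wooden pepper mill, 58 x 170 mm, standing to the left of the carousel; bystander. Origin under its foot.
- honey_jar: honey jar, 71 x 110 mm, to the left in front of the carousel; bystander. Origin under its foot.
- espresso_cup: small cup, 60 x 83 x 52 mm, front right; bystander. Origin under its foot.
Mind the look-alikes: they are no part of the job. What is shaped like the salt_shaker but purple is not meant.

How it is judged:
By the outcome, as a careful person would: the job done as asked, in the order asked, and still so for the second after the job is handed in, while the arm keeps its last pose, push and grip.
It also fails if it takes over 45 s, if anything falls off the work surface, if the arm or the gripper's body presses on something with over 40 N, if the wrist force passes 120 N, or if a joint passes its speed limit or range.

## Working session

There is one attempt and no reset: what is moved stays moved. The work goes in short steps, Python scripts to look and compute and a tool call to move; the robot and the scene stay as the last step left them, time stands still between calls to the robot, and variables do not carry over. Pictures are saved under pics/ and viewed, at most 10 in all, crops included, and the job is handed in when it is done.

Besides the shell and the picture viewer there is one more tool, called after "Request:" by a JSON object that holds its "op" and its "data". step_arm: Moves the arm, as the interface text tells. Shifts and turns lie within -1 to 1; 1 stands for 0.25 m of shift or 90 degrees of turn. Its arguments: {"type":"object","properties":{"commands":{"type":"array"}},"required":["commands"]}

```bash
mkdir -p pics
python3 - <<'E'
from station import robot
import cv2,numpy as np
for n in("scene","side"):
    im=robot.capture(n); cv2.imwrite(f"pics/{n}0.png",im[:,:,::-1])
    c=robot.get_calibration(n); print(n,np.round(c["mtx"],1).tolist(),np.round(c["cam_to_world"],3).tolist())
o=robot.get_obs();print(o["time_s"],o["tcp_pos"],o["tcp_rot"],o["width"])
a=[cv2.imread(f"pics/{n}0.png") for n in("scene","side")]
E
```

```text
scene [[405.0, 0.0, 324.4], [0.0, 405.0, 194.3], [0.0, 0.0, 1.0]] [[-0.664, -0.294, 0.687, -0.222], [-0.747, 0.276, -0.604, 0.662], [-0.012, -0.915, -0.403, 0.527], [0.0, 0.0, 0.0, 1.0]]
side [[443.2, 0.0, 321.7], [0.0, 443.2, 198.8], [0.0, 0.0, 1.0]] [[0.999, 0.035, -0.011, 0.496], [0.032, -0.669, 0.742, -0.889], [0.019, -0.742, -0.67, 0.978], [0.0, 0.0, 0.0, 1.0]]
0.1 [ 0.21824517 -0.47724224  0.23824445] [[ 9.09454482e-01  4.15803434e-01 -2.22888476e-04]
 [ 4.15803404e-01 -9.09453804e-01  1.14350131e-03]
 [ 2.72764996e-04 -1.13264018e-03 -9.99999321e-01]] 0.08797753173439173
```

View pics/scene0.png

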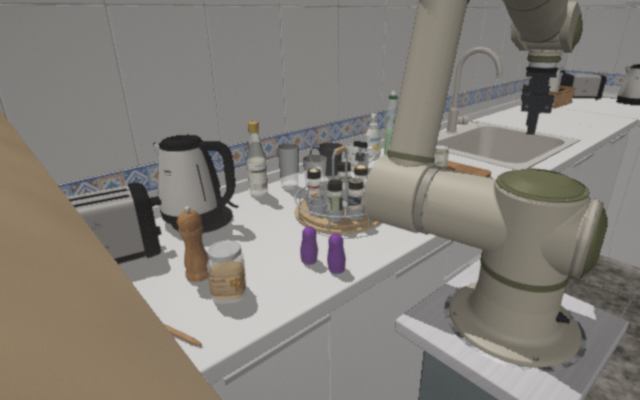

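View pics/side0.png

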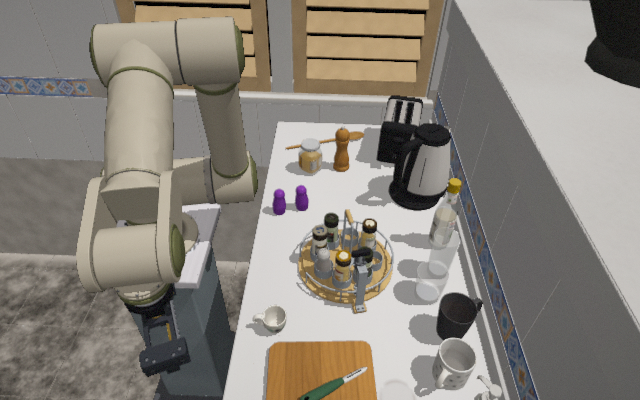

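The scene view shows the carousel half hidden behind the arm. In the side view it is centred near (347,258), with the handle grip near (349,217) and the bolt with bracket near (361,255–310). I'll enlarge the side view.

```bash
cat > h.py <<'E'
from station import robot
import cv2,numpy as np
def ray(n,u,v,c=None):
    c=c or robot.get_calibration(n);K=np.array(c["mtx"]);T=np.array(c["cam_to_world"])
    x,y=(u-K[0,2])/K[0,0],(v-K[1,2])/K[1,1]
    if n=="wrist":
        r=np.hypot(x,y); s=np.sin(r)/r if r>1e-9 else 1; d=np.array([x*s,y*s,np.cos(r)])
    else: d=np.array([x,y,1])
    return T[:3,3],T[:3,:3]@d
def onz(n,u,v,z,c=None):
    o,d=ray(n,u,v,c); return o+d*(z-o[2])/d[2]
def proj(n,p,c=None):
    c=c or robot.get_calibration(n);K=np.array(c["mtx"]);T=np.array(c["cam_to_world"])
    q=T[:3,:3].T@(np.array(p)-T[:3,3])
    if n=="wrist":
        r=np.hypot(q[0],q[1]);t=np.arctan2(r,q[2]);q=np.array([q[0]/r*t,q[1]/r*t,1])
    else:q=q/q[2]
    return K[0,0]*q[0]+K[0,2],K[1,1]*q[1]+K[1,2]
def crop(src,x0,y0,x1,y1,s,out):
    im=cv2.imread(src)[y0:y1,x0:x1]; cv2.imwrite(out,cv2.resize(im,None,fx=s,fy=s,interpolation=cv2.INTER_CUBIC))
E
python3 - <<'E'
from h import *
crop("pics/side0.png",285,195,415,320,4.8*1.0,"pics/c1.png")
print(onz("side",349,218,.19),onz("side",346,262,.022),onz("side",361,255,.188))
E
```

```text
[ 0.55413215 -0.0852057   0.19      ] [ 0.55583604 -0.0888683   0.022     ] [ 0.58064467 -0.20504474  0.188     ]
```

View pics/c1.png

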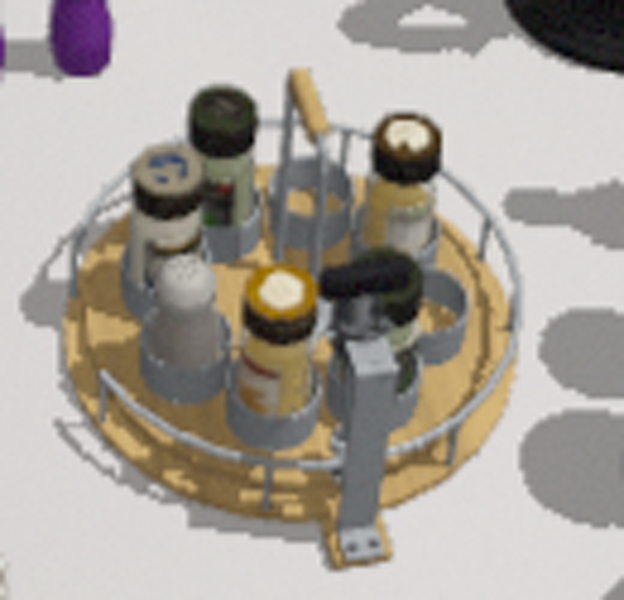

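The enlarged crop gives these positions (crop pixels):
- **Grip ends:** about (300,72) and (318,138).
- **Black bar:** from (322,283) to (408,265).
- **Salt dome:** about (186,280).
- **Rail gap:** at the left, between about (75,245) and (100,375).

Run:
```python
from h import *
P=lambda a,b,z:onz("side",285+a/4.8,195+b/4.8,z)
g1,g2=P(299,73,.195),P(319,138,.195);b1,b2=P(324,284,.179),P(407,266,.179)
print("grip",(g1+g2)/2,np.degrees(np.arctan2(*(g2-g1)[[1,0]])),np.linalg.norm(g2-g1))
print("bar",(b1+b2)/2,np.degrees(np.arctan2(*(b2-b1)[[1,0]])),np.linalg.norm(b2-b1))
print("salt",P(186,280,.022+.078)); print("base",P(362,550,.005))
print("gap",P(75,245,.07),P(100,372,.07))
```

```text
grip [ 0.55468038 -0.08619295  0.195     ] -78.51306753876896 0.04935551213966471
bar [ 0.58234117 -0.18875602  0.179     ] 18.319902637720435 0.04378077970515305
salt [ 0.49328617 -0.12783821  0.1       ]
base [ 0.59259835 -0.2306711   0.005     ]
gap [ 0.42936843 -0.07874539  0.07      ] [ 0.44889243 -0.16894126  0.07      ]
```

Request:
{"op": "step_arm", "data": {"commands": [{"x": 0.1, "y": 0.08, "z": 0.2, "hand": 0}, {"x": 0.25, "y": 0.2, "z": 0.25, "hand": 0}, {"x": 0.45, "y": 0.35, "z": 0.25, "hand": 0}, {"x": 0.6, "y": 0.48, "z": 0.25, "hand": 0}, {"x": 0.7, "y": 0.55, "z": 0.25, "hand": 0}]}}

```text
invalid input at $.commands[0]: expected keys hand, x, y, z, rx, ry, rz
```

Request:
{"op": "step_arm", "data": {"commands": [{"x": 0.2, "y": 0.15, "rz": -0.03, "hand": 0}, {"x": 0.4, "y": 0.3, "rz": -0.06, "hand": 0}, {"x": 0.6, "y": 0.45, "rz": -0.07, "hand": 0}, {"x": 0.75, "y": 0.6, "rz": -0.07, "hand": 0}, {"x": 0.75, "y": 0.6, "rz": -0.07, "hand": 0}]}}

```text
invalid input at $.commands[0]: expected keys hand, x, y, z, rx, ry, rz
```

Run:
```python
from h import *
import json
c=robot.get_calibration("wrist");im=robot.capture("wrist");cv2.imwrite("pics/w1.png",im[:,:,::-1])
np.savez("w1.npz",m=c["mtx"],T=c["cam_to_world"])
o=robot.get_obs();print(o["time_s"],o["tcp_pos"],o["tcp_rot"],o["joint_pos"]); print(np.round(c["cam_to_world"],3),c["mtx"])
print(proj("wrist",[.582,-.189,.188]))
```

```text
0.15 [ 0.21823337 -0.47732499  0.23832628] [[ 9.09474244e-01  4.15760237e-01 -1.59901163e-04]
 [ 4.15760216e-01 -9.09473869e-01  8.51625669e-04]
 [ 2.08646161e-04 -8.41012153e-04 -9.99999625e-01]] [-1.36542148e+00  3.13304373e-01  1.49819617e+00  1.76396850e-05
  1.33095845e+00 -2.23407975e-01]
[[ 0.416 -0.877 -0.24   0.281]
 [-0.909 -0.402 -0.109 -0.45 ]
 [-0.001  0.264 -0.965  0.384]
 [ 0.     0.     0.     1.   ]] [[309.70691629   0.         319.70180738]
 [  0.         309.70691629 204.24893041]
 [  0.           0.           1.        ]]
(np.float64(210.71448355018015), np.float64(-205.76277721316546))
```

View pics/w1.png

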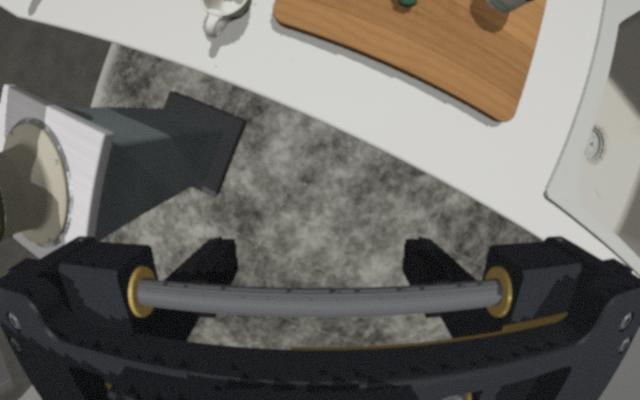

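The moves were refused because every key is required. This wrist view shows only the start surroundings: the cup at (225,10) and the board at the top.

Request:
{"op": "step_arm", "data": {"commands": [{"x": 0.1, "y": 0.08, "z": 0.2, "rx": 0, "ry": 0, "rz": 0, "hand": 0}, {"x": 0.25, "y": 0.2, "z": 0.25, "rx": 0, "ry": 0, "rz": 0, "hand": 0}, {"x": 0.45, "y": 0.35, "z": 0.25, "rx": 0, "ry": 0, "rz": 0, "hand": 0}, {"x": 0.6, "y": 0.48, "z": 0.25, "rx": 0, "ry": 0, "rz": 0, "hand": 0}, {"x": 0.7, "y": 0.55, "z": 0.25, "rx": 0, "ry": 0, "rz": 0, "hand": 0}]}}

```text
time_s: 0.78
tcp_pos: [0.3947, -0.3382, 0.3012]
tcp_rot: [[0.909, 0.417, -0.0], [0.417, -0.909, 0.0], [0.0, -0.0, -1.0]]
contact_force: [-0.3, -0.3, 0.6]
width: 0.0879
grasp_force: 0.0
```

Request:
{"op": "step_arm", "data": {"commands": [{"x": 0.2, "y": 0.15, "z": 0, "rx": 0, "ry": 0, "rz": -0.03, "hand": 0}, {"x": 0.4, "y": 0.3, "z": 0, "rx": 0, "ry": 0, "rz": -0.06, "hand": 0}, {"x": 0.6, "y": 0.45, "z": 0, "rx": 0, "ry": 0, "rz": -0.07, "hand": 0}, {"x": 0.75, "y": 0.6, "z": 0, "rx": 0, "ry": 0, "rz": -0.07, "hand": 0}, {"x": 0.75, "y": 0.6, "z": 0, "rx": 0, "ry": 0, "rz": -0.07, "hand": 0}]}}

```text
time_s: 1.4
tcp_pos: [0.5823, -0.1873, 0.3002]
tcp_rot: [[0.948, 0.318, -0.001], [0.318, -0.948, 0.001], [-0.001, -0.001, -1.0]]
contact_force: [-0.2, -0.2, -1.2]
width: 0.0881
grasp_force: 0.0
```

Run:
```python
from h import *
c=robot.get_calibration("wrist");im=robot.capture("wrist");cv2.imwrite("pics/w1.png",im[:,:,::-1])
np.savez("w1.npz",mtx=c["mtx"],cam_to_world=c["cam_to_world"])
o=robot.get_obs();print(o["time_s"],o["tcp_pos"],o["tcp_rot"],o["joint_pos"])
print(proj("wrist",[.582,-.189,.188]))
```

```text
1.45 [ 0.58125358 -0.18897154  0.30050375] [[ 9.48865183e-01  3.15679718e-01 -1.08660877e-03]
 [ 3.15680285e-01 -9.48865535e-01  3.92533319e-04]
 [-9.07130802e-04 -7.15482165e-04 -9.99999333e-01]] [-5.05704747e-01  4.81168302e-01  1.09714644e+00 -1.82981976e-04
  1.56441867e+00  7.43919524e-01]
(np.float64(318.96402703203125), np.float64(201.21172084358318))
```

View pics/w1.png

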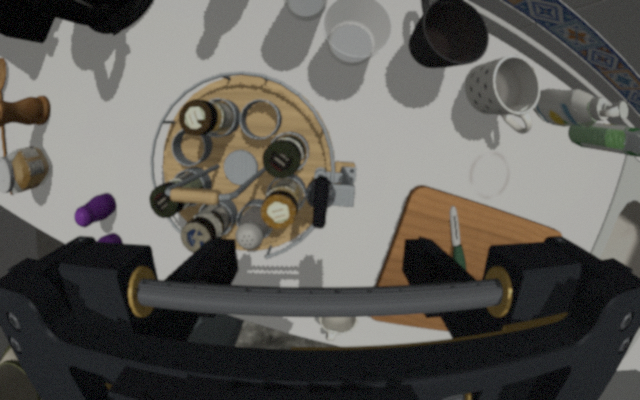

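From above, the bar is at about (320,180)–(320,225), the handle grip at (171,196)–(218,196) and the salt cap at about (250,234). The purple decoys stand off to the left. I'll enlarge this for angles.

Run:
```python
from h import *
crop("pics/w1.png",145,65,365,275,2.85,"pics/c2.png")
```

```text
(no output)
```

View pics/c2.png

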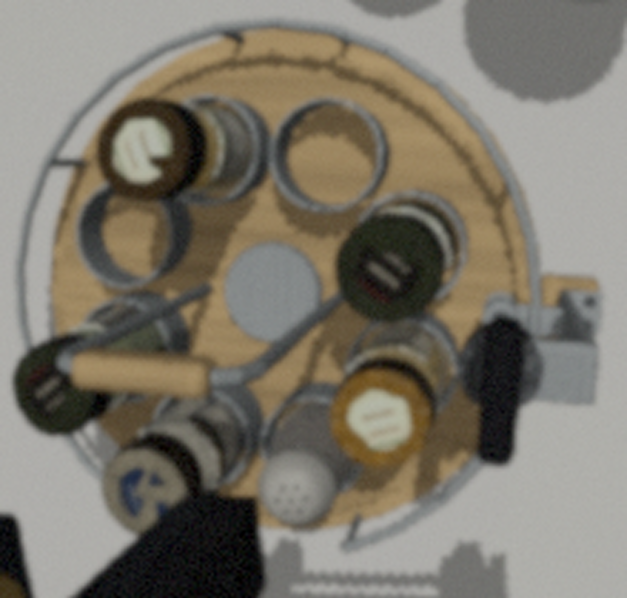

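Run:
```python
from h import *
z=np.load("w1.npz");c={k:z[k] for k in z}
P=lambda a,b,h:onz("wrist",145+a/2.85,65+b/2.85,h,c)
ang=lambda v:np.degrees(np.arctan2(v[1],v[0]))
g1,g2=P(73,371,.192),P(210,374,.192);b1,b2=P(503,322,.186),P(496,461,.186)
G=(g1+g2)/2;B=(b1+b2)/2
print("grip",G,ang(g2-g1),np.linalg.norm(g2-g1));print("bar",B,ang(b1-b2),np.linalg.norm(b1-b2))
A=P(271,291,.024);print("axis",A)
for n,q in dict(B=B,salt=P(297,488,.1),e1=P(330,153,.052),e2=P(134,236,.052),end=P(345,548,.07)).items():
  print(n,q[:2],[(round(ang(q-C),1),round(float(np.hypot(*(q-C)[:2])),4)) for C in(A,G)])
```

```text
grip [ 0.55353967 -0.0791958   0.192     ] -73.00793813071515 0.04805724849960499
bar [ 0.58160369 -0.18895093  0.186     ] 15.79734917523921 0.04404018696119311
axis [ 0.55377879 -0.07955123  0.024     ]
B [ 0.58160369 -0.18895093] [(np.float64(-75.7), 0.1129), (np.float64(-75.7), 0.1133)]
salt [ 0.49221415 -0.12770559] [(np.float64(-142.0), 0.0782), (np.float64(-141.7), 0.0782)]
e1 [ 0.62846885 -0.09352416] [(np.float64(-10.6), 0.076), (np.float64(-10.8), 0.0763)]
e2 [ 0.5653156  -0.01255304] [(np.float64(80.2), 0.068), (np.float64(80.0), 0.0677)]
end [ 0.4566868  -0.15385253] [(np.float64(-142.6), 0.1223), (np.float64(-142.4), 0.1223)]
```

Request:
{"op": "step_arm", "data": {"commands": [{"x": 0, "y": 0, "z": -0.15, "rx": 0, "ry": 0, "rz": -0.03, "hand": 0}, {"x": 0, "y": 0, "z": -0.35, "rx": 0, "ry": 0, "rz": -0.03, "hand": 0}, {"x": 0, "y": 0, "z": -0.5, "rx": 0, "ry": 0, "rz": -0.03, "hand": 0}, {"x": 0, "y": 0, "z": -0.555, "rx": 0, "ry": 0, "rz": -0.03, "hand": 0}, {"x": 0, "y": 0, "z": -0.555, "rx": 0, "ry": 0, "rz": -0.03, "hand": 0}]}}

```text
time_s: 2.08
tcp_pos: [0.5805, -0.1907, 0.1628]
tcp_rot: [[0.964, 0.267, -0.0], [0.267, -0.964, -0.0], [-0.0, -0.0, -1.0]]
contact_force: [-0.2, -0.7, 0.7]
width: 0.0881
grasp_force: 0.0
```

Request:
{"op": "step_arm", "data": {"commands": [{"x": 0, "y": 0, "z": 0, "rx": 0, "ry": 0, "rz": 0, "hand": 255}, {"x": 0, "y": 0, "z": 0, "rx": 0, "ry": 0, "rz": 0, "hand": 255}, {"x": 0, "y": 0, "z": 0, "rx": 0, "ry": 0, "rz": 0, "hand": 255}, {"x": 0, "y": 0, "z": 0, "rx": 0, "ry": 0, "rz": 0, "hand": 255}, {"x": 0, "y": 0, "z": 0, "rx": 0, "ry": 0, "rz": 0, "hand": 255}]}}

```text
time_s: 2.7
tcp_pos: [0.5808, -0.19, 0.1625]
tcp_rot: [[0.963, 0.268, 0.0], [0.268, -0.963, -0.0], [0.0, 0.0, -1.0]]
contact_force: [0.1, 0.2, -0.2]
width: 0.0401
grasp_force: 0.0
```

Request:
{"op": "step_arm", "data": {"commands": [{"x": 0, "y": 0, "z": 0, "rx": 0, "ry": 0, "rz": 0, "hand": 255}, {"x": 0, "y": 0, "z": 0, "rx": 0, "ry": 0, "rz": 0, "hand": 255}, {"x": 0, "y": 0, "z": 0, "rx": 0, "ry": 0, "rz": 0, "hand": 255}, {"x": 0, "y": 0, "z": 0, "rx": 0, "ry": 0, "rz": 0, "hand": 255}, {"x": 0, "y": 0, "z": 0, "rx": 0, "ry": 0, "rz": 0, "hand": 255}]}}

```text
time_s: 3.32
tcp_pos: [0.5805, -0.1888, 0.1624]
tcp_rot: [[0.963, 0.268, -0.001], [0.268, -0.963, 0.002], [-0.001, -0.003, -1.0]]
contact_force: [-3.1, 6.3, 2.2]
width: 0.0114
grasp_force: 30.0
```

Request:
{"op": "step_arm", "data": {"commands": [{"x": 0, "y": 0, "z": 0.015, "rx": 0, "ry": 0, "rz": 0, "hand": 255}, {"x": 0, "y": 0, "z": 0.03, "rx": 0, "ry": 0, "rz": 0, "hand": 255}, {"x": 0, "y": 0, "z": 0.05, "rx": 0, "ry": 0, "rz": 0, "hand": 255}, {"x": 0, "y": 0, "z": 0.072, "rx": 0, "ry": 0, "rz": 0, "hand": 255}, {"x": 0, "y": 0, "z": 0.072, "rx": 0, "ry": 0, "rz": 0, "hand": 255}]}}

```text
time_s: 3.95
tcp_pos: [0.5802, -0.1887, 0.1791]
tcp_rot: [[0.963, 0.268, -0.003], [0.268, -0.963, 0.003], [-0.002, -0.004, -1.0]]
contact_force: [1.1, 5.4, -9.2]
width: 0.0114
grasp_force: 30.0
```

Request:
{"op": "step_arm", "data": {"commands": [{"x": 0, "y": 0.006, "z": 0.007, "rx": 0, "ry": 0, "rz": 0, "hand": 255}, {"x": 0, "y": 0.006, "z": 0.007, "rx": 0, "ry": 0, "rz": -0.07, "hand": 255}, {"x": 0, "y": 0.006, "z": 0.007, "rx": 0, "ry": 0, "rz": -0.16, "hand": 255}, {"x": 0, "y": 0.006, "z": 0.007, "rx": 0, "ry": 0, "rz": -0.25, "hand": 255}, {"x": 0, "y": 0.006, "z": 0.007, "rx": 0, "ry": 0, "rz": -0.34, "hand": 255}]}}

```text
time_s: 4.58
tcp_pos: [0.5803, -0.1888, 0.1813]
tcp_rot: [[0.965, -0.264, -0.002], [-0.264, -0.965, -0.0], [-0.002, 0.001, -1.0]]
contact_force: [0.2, -2.1, -9.9]
width: 0.0117
grasp_force: 30.0
```

Request:
{"op": "step_arm", "data": {"commands": [{"x": 0, "y": 0, "z": 0, "rx": 0, "ry": 0, "rz": -0.1, "hand": 255}, {"x": 0, "y": 0, "z": 0, "rx": 0, "ry": 0, "rz": -0.2, "hand": 255}, {"x": 0, "y": 0, "z": 0, "rx": 0, "ry": 0, "rz": -0.3, "hand": 255}, {"x": 0, "y": 0, "z": 0, "rx": 0, "ry": 0, "rz": -0.4, "hand": 255}, {"x": 0, "y": 0, "z": 0, "rx": 0, "ry": 0, "rz": -0.48, "hand": 255}]}}

```text
time_s: 5.2
tcp_pos: [0.5799, -0.1894, 0.1813]
tcp_rot: [[0.522, -0.853, -0.003], [-0.853, -0.522, -0.001], [-0.001, 0.003, -1.0]]
contact_force: [-1.9, -3.6, -9.8]
width: 0.0114
grasp_force: 30.0
```

Request:
{"op": "step_arm", "data": {"commands": [{"x": 0, "y": 0, "z": 0, "rx": 0, "ry": 0, "rz": -0.03, "hand": 255}, {"x": 0, "y": 0, "z": 0, "rx": 0, "ry": 0, "rz": -0.06, "hand": 255}, {"x": 0, "y": 0, "z": 0, "rx": 0, "ry": 0, "rz": -0.075, "hand": 255}, {"x": 0, "y": 0, "z": 0, "rx": 0, "ry": 0, "rz": -0.075, "hand": 255}, {"x": 0, "y": 0, "z": 0, "rx": 0, "ry": 0, "rz": -0.075, "hand": 255}]}}

```text
time_s: 5.82
tcp_pos: [0.5799, -0.1894, 0.1814]
tcp_rot: [[0.423, -0.906, -0.003], [-0.906, -0.423, -0.001], [-0.0, 0.003, -1.0]]
contact_force: [-4.1, -4.3, -9.4]
width: 0.0118
grasp_force: 30.0
```

Run:
```python
from h import *
o=robot.get_obs();print(o["time_s"],o["tcp_pos"],o["ft_torque"],o["contact_force"],o["joint_pos"],np.degrees(np.arctan2(o["tcp_rot"][1][0],o["tcp_rot"][0][0])))
```

```text
5.825 [ 0.57992193 -0.18935972  0.18144012] [-0.57555466  0.53018651 -0.04230322] [-4.0793173  -4.2615071  -9.40178277] [-0.50653229  0.54639124  1.30347006 -0.00224116  1.29360824  2.19909689] -64.98589840134827
```

Request:
{"op": "step_arm", "data": {"commands": [{"x": 0, "y": 0, "z": -0.01, "rx": 0, "ry": 0, "rz": 0, "hand": 255}, {"x": 0, "y": 0, "z": -0.018, "rx": 0, "ry": 0, "rz": 0, "hand": 255}, {"x": 0, "y": 0, "z": -0.025, "rx": 0, "ry": 0, "rz": 0, "hand": 255}, {"x": 0, "y": 0, "z": -0.032, "rx": 0, "ry": 0, "rz": 0, "hand": 255}, {"x": 0, "y": 0, "z": -0.032, "rx": 0, "ry": 0, "rz": 0, "hand": 255}]}}

```text
time_s: 6.45
tcp_pos: [0.58, -0.1894, 0.1743]
tcp_rot: [[0.423, -0.906, -0.002], [-0.906, -0.423, -0.001], [0.0, 0.002, -1.0]]
contact_force: [-4.5, -3.8, -5.3]
width: 0.0118
grasp_force: 30.0
```

Request:
{"op": "step_arm", "data": {"commands": [{"x": 0, "y": 0, "z": -0.003, "rx": 0, "ry": 0, "rz": 0, "hand": 255}, {"x": 0, "y": 0, "z": -0.006, "rx": 0, "ry": 0, "rz": 0, "hand": 255}, {"x": 0, "y": 0, "z": -0.008, "rx": 0, "ry": 0, "rz": 0, "hand": 255}, {"x": 0, "y": 0, "z": -0.008, "rx": 0, "ry": 0, "rz": 0, "hand": 255}, {"x": 0, "y": 0, "z": -0.008, "rx": 0, "ry": 0, "rz": 0, "hand": 255}]}}

```text
time_s: 7.08
tcp_pos: [0.5801, -0.1895, 0.1739]
tcp_rot: [[0.423, -0.906, -0.001], [-0.906, -0.423, -0.002], [0.002, 0.002, -1.0]]
contact_force: [-8.8, -2.8, 5.4]
width: 0.0118
grasp_force: 30.0
```

Request:
{"op": "step_arm", "data": {"commands": [{"x": 0, "y": 0, "z": 0.004, "rx": 0, "ry": 0, "rz": 0, "hand": 120}, {"x": 0, "y": 0, "z": 0.004, "rx": 0, "ry": 0, "rz": 0, "hand": 60}, {"x": 0, "y": 0, "z": 0.004, "rx": 0, "ry": 0, "rz": 0, "hand": 0}, {"x": 0, "y": 0, "z": 0.004, "rx": 0, "ry": 0, "rz": 0, "hand": 0}, {"x": 0, "y": 0, "z": 0.004, "rx": 0, "ry": 0, "rz": 0, "hand": 0}]}}

```text
time_s: 7.7
tcp_pos: [0.5808, -0.1885, 0.1732]
tcp_rot: [[0.423, -0.906, 0.0], [-0.906, -0.423, -0.0], [0.0, -0.0, -1.0]]
contact_force: [-0.4, -0.3, 0.0]
width: 0.0596
grasp_force: 0.0
```

Request:
{"op": "step_arm", "data": {"commands": [{"x": 0, "y": 0, "z": 0.08, "rx": 0, "ry": 0, "rz": 0, "hand": 0}, {"x": 0, "y": 0, "z": 0.2, "rx": 0, "ry": 0, "rz": 0, "hand": 0}, {"x": 0, "y": 0, "z": 0.4, "rx": 0, "ry": 0, "rz": 0, "hand": 0}, {"x": 0, "y": 0, "z": 0.5, "rx": 0, "ry": 0, "rz": 0.1, "hand": 0}, {"x": 0, "y": 0, "z": 0.5, "rx": 0, "ry": 0, "rz": 0.2, "hand": 0}]}}

```text
time_s: 8.32
tcp_pos: [0.5813, -0.1887, 0.3006]
tcp_rot: [[0.686, -0.728, 0.004], [-0.728, -0.686, -0.002], [0.004, -0.001, -1.0]]
contact_force: [0.2, 0.6, 0.1]
width: 0.0881
grasp_force: 0.0
```

Run:
```python
from h import *
im=robot.capture("wrist");cv2.imwrite("pics/w2.png",im[:,:,::-1])
```

Request:
{"op": "step_arm", "data": {"commands": [{"x": 0, "y": 0, "z": 0, "rx": 0, "ry": 0, "rz": 0.11, "hand": 0}, {"x": 0, "y": 0, "z": 0, "rx": 0, "ry": 0, "rz": 0.22, "hand": 0}, {"x": 0, "y": 0, "z": 0, "rx": 0, "ry": 0, "rz": 0.33, "hand": 0}, {"x": 0, "y": 0, "z": 0, "rx": 0, "ry": 0, "rz": 0.44, "hand": 0}, {"x": 0, "y": 0, "z": 0, "rx": 0, "ry": 0, "rz": 0.55, "hand": 0}]}}

```text
time_s: 9.0
tcp_pos: [0.5807, -0.1884, 0.2978]
tcp_rot: [[0.999, 0.047, -0.001], [0.047, -0.999, 0.0], [-0.001, -0.0, -1.0]]
contact_force: [-0.1, -0.5, -0.1]
width: 0.0883
grasp_force: 0.0
```

Request:
{"op": "step_arm", "data": {"commands": [{"x": -0.02, "y": 0.09, "z": 0, "rx": 0, "ry": 0, "rz": 0.11, "hand": 0}, {"x": -0.04, "y": 0.18, "z": 0, "rx": 0, "ry": 0, "rz": 0.22, "hand": 0}, {"x": -0.06, "y": 0.27, "z": 0, "rx": 0, "ry": 0, "rz": 0.33, "hand": 0}, {"x": -0.08, "y": 0.36, "z": 0, "rx": 0, "ry": 0, "rz": 0.44, "hand": 0}, {"x": -0.11, "y": 0.438, "z": 0, "rx": 0, "ry": 0, "rz": 0.55, "hand": 0}]}}

```text
time_s: 9.62
tcp_pos: [0.553, -0.0781, 0.2979]
tcp_rot: [[0.613, 0.79, -0.001], [0.79, -0.613, 0.0], [-0.0, -0.001, -1.0]]
contact_force: [0.2, -0.8, 0.3]
width: 0.0878
grasp_force: 0.0
```

Request:
{"op": "step_arm", "data": {"commands": [{"x": 0, "y": 0, "z": 0, "rx": 0, "ry": 0, "rz": 0.11, "hand": 0}, {"x": 0, "y": 0, "z": 0, "rx": 0, "ry": 0, "rz": 0.22, "hand": 0}, {"x": 0, "y": 0, "z": 0, "rx": 0, "ry": 0, "rz": 0.33, "hand": 0}, {"x": 0, "y": 0, "z": 0, "rx": 0, "ry": 0, "rz": 0.44, "hand": 0}, {"x": 0, "y": 0, "z": 0, "rx": 0, "ry": 0, "rz": 0.55, "hand": 0}]}}

```text
time_s: 10.25
tcp_pos: [0.5532, -0.0789, 0.2979]
tcp_rot: [[-0.203, 0.979, -0.001], [0.979, 0.203, 0.0], [0.0, -0.001, -1.0]]
contact_force: [-0.1, -0.8, 0.5]
width: 0.0883
grasp_force: 0.0
```

Request:
{"op": "step_arm", "data": {"commands": [{"x": 0, "y": 0, "z": 0, "rx": 0, "ry": 0, "rz": 0.11, "hand": 0}, {"x": 0, "y": 0, "z": 0, "rx": 0, "ry": 0, "rz": 0.22, "hand": 0}, {"x": 0, "y": 0, "z": 0, "rx": 0, "ry": 0, "rz": 0.33, "hand": 0}, {"x": 0, "y": 0, "z": 0, "rx": 0, "ry": 0, "rz": 0.44, "hand": 0}, {"x": 0, "y": 0, "z": 0, "rx": 0, "ry": 0, "rz": 0.55, "hand": 0}]}}

```text
time_s: 10.88
tcp_pos: [0.5532, -0.079, 0.2979]
tcp_rot: [[-0.876, 0.482, -0.001], [0.482, 0.876, 0.0], [0.001, -0.0, -1.0]]
contact_force: [-0.4, 0.0, 0.2]
width: 0.0882
grasp_force: 0.0
```

Run:
```python
from h import *
c=robot.get_calibration("wrist");im=robot.capture("wrist");cv2.imwrite("pics/w3.png",im[:,:,::-1])
np.savez("w3.npz",mtx=c["mtx"],cam_to_world=c["cam_to_world"])
o=robot.get_obs();print(o["time_s"],o["tcp_pos"],o["joint_pos"],np.degrees(np.arctan2(o["tcp_rot"][1][0],o["tcp_rot"][0][0])))
a=cv2.imread("pics/w2.png")[130:260,240:400];a=cv2.resize(a,None,fx=1.25,fy=1.25,interpolation=3)
b=cv2.imread("pics/w3.png")[0:300,120:520];b=cv2.resize(b,None,fx=1.5,fy=1.5,interpolation=3)
im=np.zeros((600,800,3),np.uint8);im[:450,:600]=b;h,w=a.shape[:2];im[:h,600:600+w]=a
cv2.imwrite("pics/c3.png",im)
```

```text
10.925 [ 0.55318609 -0.07895507  0.29789028] [-3.51418929e-01  3.55961253e-01  1.28538159e+00 -2.54598947e-05
  1.50088801e+00 -1.42644871e+00] 151.59476939791708
```

View pics/c3.png

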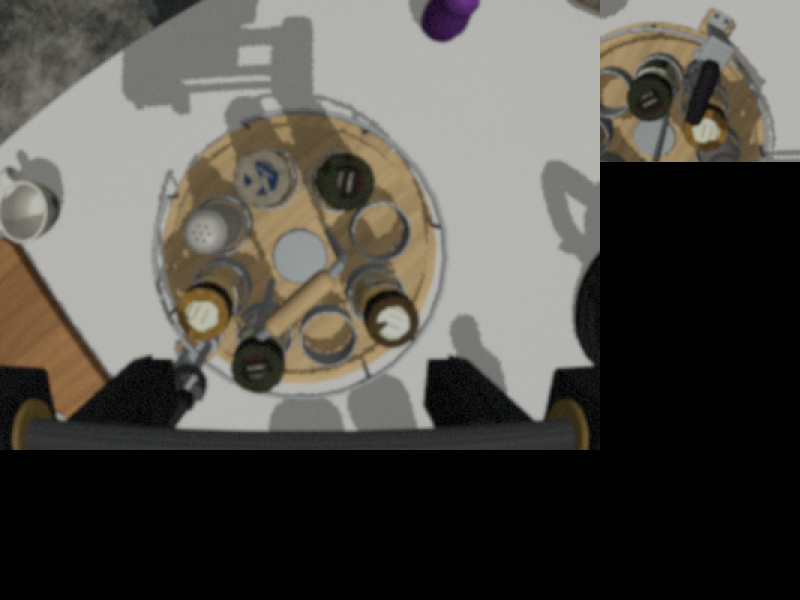

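The view from above the axis shows the salt cap at about (207,230) and the grip at (270,333)–(330,283). One rail end is near (172,175) and the other near (310,97). The inset shows the bar turned. I'll zoom on the gap.

Run:
```python
from h import *
crop("pics/w3.png",210,50,410,200,4,"pics/c4.png")
```

```text
(no output)
```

View pics/c4.png

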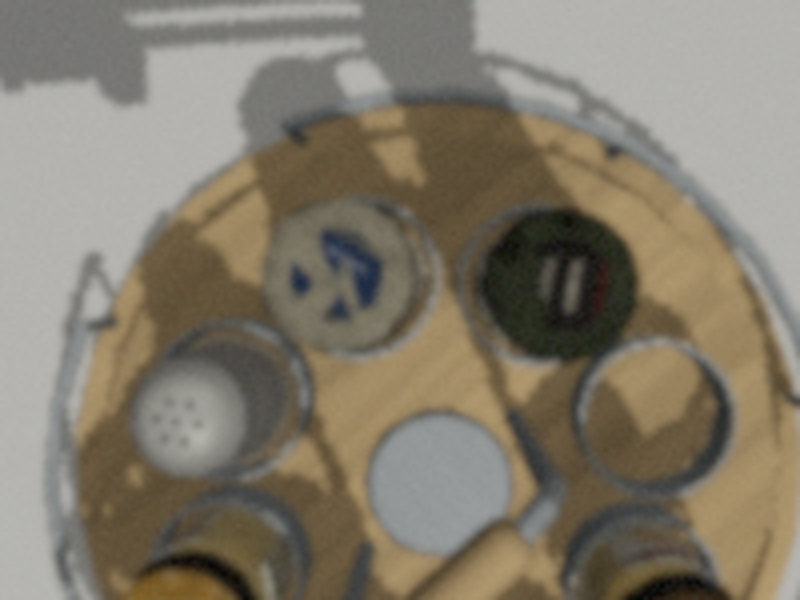

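Zoomed (crop pixels), the rail ends are about (97,258) and (285,123), with posts at (100,322) and (297,132). The shaker cup rim centre is about (236,399), the empty cup (655,415), the disc (441,482) and the cap (190,415).

Run:
```python
from h import *
L=lambda f:(lambda z:{k:z[k] for k in z})(np.load(f))
c1,c3=L("w1.npz"),L("w3.npz")
R=[ray("side",285+100/4.8,195+372/4.8),ray("wrist",145+345/2.85,65+548/2.85,c1),ray("wrist",210+97/4,50+258/4,c3)]
def tri(R):
    M=sum(np.eye(3)-np.outer(d,d)/(d@d) for o,d in R);b=sum((np.eye(3)-np.outer(d,d)/(d@d))@o for o,d in R)
    return np.linalg.solve(M,b)
print("end1",tri(R),tri(R[::2]),tri(R[1:]))
P=lambda a,b,h:onz("wrist",210+a/4,50+b/4,h,c3)
A=P(441,482,.024);print("axis",A)
def pr(n,q,C=np.array([.5537,-.0793,0])):
    d=q-C;print(n,np.round(q,4),round(float(np.degrees(np.arctan2(d[1],d[0]))),1),round(float(np.hypot(*d[:2])),4))
for h in(.05,.06,.07): pr("end1 %.2f"%h,P(97,258,h));pr("end2 %.2f"%h,P(285,123,h));pr("post2",P(297,132,h))
pr("cupS",P(236,399,.052));pr("cupE",P(655,415,.052));pr("cap",P(190,415,.105))
print(onz("side",285+75/4.8,195+245/4.8,.06))
g1,g2=[onz("wrist",120+a/1.5,b/1.5,.19,c3) for a,b in((270,334),(331,282))]
print("grip",(g1+g2)/2,np.degrees(np.arctan2(*(g2-g1)[[1,0]])),np.linalg.norm(g2-g1))
```

```text
end1 [ 0.43910782 -0.1457173   0.03846349] [ 0.43844044 -0.14099578  0.03715407] [ 4.22486505e-01 -1.50195983e-01  3.42287345e-04]
axis [ 0.5538897  -0.07830932  0.024     ]
end1 0.05 [ 0.4316 -0.1374  0.05  ] -154.6 0.1352
end2 0.05 [ 0.4253 -0.0636  0.05  ] 173.0 0.1294
post2 [ 0.4298 -0.0617  0.05  ] 171.9 0.1252
end1 0.06 [ 0.4333 -0.1351  0.06  ] -155.1 0.1327
end2 0.06 [ 0.4271 -0.0632  0.06  ] 172.7 0.1277
post2 [ 0.4314 -0.0614  0.06  ] 171.7 0.1236
end1 0.07 [ 0.4349 -0.1328  0.07  ] -155.8 0.1303
end2 0.07 [ 0.4288 -0.0628  0.07  ] 172.5 0.1259
post2 [ 0.4331 -0.061   0.07  ] 171.4 0.122
cupS [ 0.4947 -0.1204  0.052 ] -145.2 0.0719
cupE [ 0.5635 -0.0056  0.052 ] 82.5 0.0744
cap [ 0.4922 -0.124   0.105 ] -144.0 0.076
[ 0.42863692 -0.06982013  0.06      ]
grip [ 0.55721091 -0.08059849  0.19      ] 102.73181791673989 0.04624621530044236
```

```bash
python3 - <<'E'
from h import *
L=lambda f:(lambda z:{k:z[k] for k in z})(np.load(f))
c1,c3=L("w1.npz"),L("w3.npz")
C=np.array([.5537,-.0793,0])
def pr(n,f):
    print(n,end=' ')
    for h in(.04,.05,.06,.07,.08):
        d=f(h)-C;print(round(float(np.degrees(np.arctan2(d[1],d[0])))%360,1),round(float(np.hypot(*d[:2]))*1000,1),end=' | ')
    print()
W3=lambda a,b:lambda h:onz("wrist",210+a/4,50+b/4,h,c3)
W1=lambda a,b:lambda h:onz("wrist",145+a/2.85,65+b/2.85,h,c1)
S=lambda a,b:lambda h:onz("side",285+a/4.8,195+b/4.8,h)
pr("side end1",S(101,373));pr("w1 end1",W1(345,548));pr("w3 shadow?",W3(97,258));pr("w3 (80,318)",W3(80,318))
pr("w3 end2",W3(285,123));pr("side end2?",S(78,245));pr("side (72,240)",S(72,260))
pr("rail w1 left",W1(20,270));pr("rail w1 top",W1(250,24));pr("rail w3 (52,480)",W3(52,480));pr("rail w3 (420,95)",W3(420,95));pr("side bot",S(330,462));pr("side rt",S(520,300))
E
python3 - <<'E'
import sys;sys.path.insert(0,'.')
from h import *
import os;os.chdir('.')
a=cv2.imread("pics/side0.png")[225:290,290:330];a=cv2.resize(a,None,fx=9,fy=9,interpolation=2)
b=cv2.imread("pics/w3.png")[60:150,215:300];b=cv2.resize(b,None,fx=5,fy=5,interpolation=2)
im=np.zeros((600,800,3),np.uint8);im[:a.shape[0],:360]=a;im[:450,365:365+425]=b;cv2.imwrite("pics/c5.png",im)
E
```

```text
side end1 212.2 124.9 | 215.3 128.9 | 218.2 133.2 | 220.9 137.9 | 223.4 142.8 | 
w1 end1 213.2 134.2 | 214.6 130.2 | 216.0 126.2 | 217.5 122.4 | 219.2 118.6 | 
w3 shadow? 206.0 137.6 | 205.4 135.2 | 204.9 132.7 | 204.2 130.3 | 203.6 127.9 | 
w3 (80,318) 214.6 133.0 | 214.0 130.4 | 213.3 127.9 | 212.6 125.3 | 211.9 122.8 | 
w3 end2 173.3 131.1 | 173.0 129.4 | 172.7 127.7 | 172.5 125.9 | 172.2 124.2 | 
side end2? 167.6 127.7 | 171.5 125.4 | 175.6 123.7 | 179.7 122.6 | 183.9 122.2 | 
side (72,240) 173.0 128.4 | 176.9 126.9 | 180.9 126.0 | 184.9 125.7 | 188.9 126.1 | 
rail w1 left 101.0 133.6 | 100.2 127.8 | 99.3 122.0 | 98.2 116.2 | 97.1 110.5 | 
rail w1 top 19.8 129.7 | 18.6 127.9 | 17.3 126.3 | 15.9 124.7 | 14.6 123.2 | 
rail w3 (52,480) 239.0 131.4 | 238.3 128.2 | 237.5 125.1 | 236.7 121.9 | 235.9 118.8 | 
rail w3 (420,95) 153.8 130.1 | 153.8 128.6 | 153.7 127.0 | 153.7 125.4 | 153.6 123.8 | 
side bot 279.4 122.3 | 278.6 129.4 | 277.7 136.6 | 277.0 143.8 | 276.4 151.0 | 
side rt 359.0 132.1 | 355.2 130.5 | 351.3 129.5 | 347.4 129.1 | 343.5 129.3 |
```

View pics/c5.png

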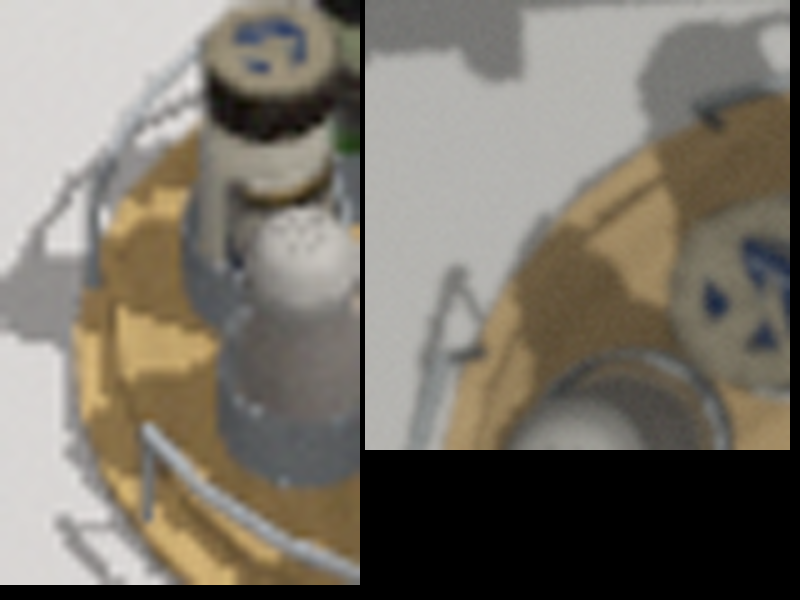

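The corrected rail ends are at about 214.5° and 173°, so the gap is centred at about 194°, which matches the bolt's 194.3°. (97,258) was only a shadow. The shaker is at about 216°, so the turn is about 22° clockwise.

Request:
{"op": "step_arm", "data": {"commands": [{"x": 0.002, "y": 0, "z": 0, "rx": 0, "ry": 0, "rz": -0.11, "hand": 0}, {"x": 0.002, "y": 0, "z": 0, "rx": 0, "ry": 0, "rz": -0.22, "hand": 0}, {"x": 0.002, "y": 0, "z": 0, "rx": 0, "ry": 0, "rz": -0.33, "hand": 0}, {"x": 0.002, "y": 0, "z": 0, "rx": 0, "ry": 0, "rz": -0.44, "hand": 0}, {"x": 0.002, "y": 0, "z": 0, "rx": 0, "ry": 0, "rz": -0.52, "hand": 0}]}}

```text
time_s: 11.55
tcp_pos: [0.5537, -0.0789, 0.298]
tcp_rot: [[-0.236, 0.972, -0.0], [0.972, 0.236, 0.0], [0.0, -0.0, -1.0]]
contact_force: [-0.6, -0.0, 0.0]
width: 0.0879
grasp_force: 0.0
```

Request:
{"op": "step_arm", "data": {"commands": [{"x": 0, "y": 0, "z": -0.1, "rx": 0, "ry": 0, "rz": 0, "hand": 0}, {"x": 0, "y": 0, "z": -0.25, "rx": 0, "ry": 0, "rz": 0, "hand": 0}, {"x": 0, "y": 0, "z": -0.4, "rx": 0, "ry": 0, "rz": 0, "hand": 0}, {"x": 0, "y": 0, "z": -0.5, "rx": 0, "ry": 0, "rz": 0, "hand": 0}, {"x": 0, "y": 0, "z": -0.5, "rx": 0, "ry": 0, "rz": 0, "hand": 0}]}}

```text
time_s: 12.18
tcp_pos: [0.553, -0.0787, 0.1717]
tcp_rot: [[-0.242, 0.97, -0.003], [0.97, 0.242, 0.001], [0.002, -0.003, -1.0]]
contact_force: [0.1, 0.6, 0.3]
width: 0.0884
grasp_force: 0.0
```

Request:
{"op": "step_arm", "data": {"commands": [{"x": 0, "y": 0, "z": 0, "rx": 0, "ry": 0, "rz": 0, "hand": 180}, {"x": 0, "y": 0, "z": 0, "rx": 0, "ry": 0, "rz": 0, "hand": 180}, {"x": 0, "y": 0, "z": 0, "rx": 0, "ry": 0, "rz": 0, "hand": 180}, {"x": 0, "y": 0, "z": 0, "rx": 0, "ry": 0, "rz": 0, "hand": 180}, {"x": 0, "y": 0, "z": 0, "rx": 0, "ry": 0, "rz": 0, "hand": 180}]}}

```text
time_s: 12.8
tcp_pos: [0.5538, -0.079, 0.1733]
tcp_rot: [[-0.246, 0.969, 0.0], [0.969, 0.246, -0.0], [-0.0, 0.0, -1.0]]
contact_force: [-0.2, -0.1, 0.8]
width: 0.0404
grasp_force: 0.0
```

Request:
{"op": "step_arm", "data": {"commands": [{"x": 0, "y": 0, "z": 0, "rx": 0, "ry": 0, "rz": 0, "hand": 255}, {"x": 0, "y": 0, "z": 0, "rx": 0, "ry": 0, "rz": 0, "hand": 255}, {"x": 0, "y": 0, "z": 0, "rx": 0, "ry": 0, "rz": 0, "hand": 255}, {"x": 0, "y": 0, "z": 0, "rx": 0, "ry": 0, "rz": 0, "hand": 255}, {"x": 0, "y": 0, "z": 0, "rx": 0, "ry": 0, "rz": 0, "hand": 255}]}}

```text
time_s: 13.42
tcp_pos: [0.5524, -0.0793, 0.1731]
tcp_rot: [[-0.246, 0.969, -0.004], [0.969, 0.246, -0.0], [0.001, -0.004, -1.0]]
contact_force: [-9.1, -2.2, 3.6]
width: 0.0116
grasp_force: 30.0
```

Run:
```python
from h import *
o=robot.get_obs();print(o["time_s"],o["tcp_pos"],o["ft_torque"],o["contact_force"],o["width"],o["joint_pos"],np.degrees(np.arctan2(o["tcp_rot"][1][0],o["tcp_rot"][0][0])))
```

```text
13.425 [ 0.55243857 -0.07930914  0.17312745] [-0.34344574  1.28281484  0.03891212] [-9.1257739  -2.20239662  3.56244867] 0.011629607410374172 [-0.35169389  0.4441303   1.4869214  -0.00191988  1.21406501 -0.59927591] 104.22394325412087
```

Request:
{"op": "step_arm", "data": {"commands": [{"x": -0.006, "y": -0.001, "z": 0, "rx": 0, "ry": 0, "rz": 0, "hand": 255}, {"x": -0.006, "y": -0.001, "z": 0, "rx": 0, "ry": 0, "rz": -0.02, "hand": 255}, {"x": -0.006, "y": -0.001, "z": 0, "rx": 0, "ry": 0, "rz": -0.05, "hand": 255}, {"x": -0.006, "y": -0.001, "z": 0, "rx": 0, "ry": 0, "rz": -0.08, "hand": 255}, {"x": -0.006, "y": -0.001, "z": 0, "rx": 0, "ry": 0, "rz": -0.11, "hand": 255}]}}

```text
time_s: 14.05
tcp_pos: [0.5523, -0.0793, 0.1732]
tcp_rot: [[-0.073, 0.997, -0.0], [0.997, 0.073, -0.0], [-0.0, -0.0, -1.0]]
contact_force: [0.3, -0.9, -0.5]
width: 0.0116
grasp_force: 30.0
```

Request:
{"op": "step_arm", "data": {"commands": [{"x": 0, "y": 0, "z": 0, "rx": 0, "ry": 0, "rz": -0.03, "hand": 255}, {"x": 0, "y": 0, "z": 0, "rx": 0, "ry": 0, "rz": -0.06, "hand": 255}, {"x": 0, "y": 0, "z": 0, "rx": 0, "ry": 0, "rz": -0.09, "hand": 255}, {"x": 0, "y": 0, "z": 0, "rx": 0, "ry": 0, "rz": -0.115, "hand": 255}, {"x": 0, "y": 0, "z": 0, "rx": 0, "ry": 0, "rz": -0.134, "hand": 255}]}}

```text
time_s: 14.68
tcp_pos: [0.5522, -0.0793, 0.1731]
tcp_rot: [[0.137, 0.991, -0.0], [0.991, -0.137, -0.0], [-0.0, -0.0, -1.0]]
contact_force: [-1.3, -2.0, -0.5]
width: 0.0112
grasp_force: 30.0
```

Run:
```python
from h import *
o=robot.get_obs();print(o["time_s"],o["tcp_pos"],o["ft_torque"],o["contact_force"],np.degrees(np.arctan2(o["tcp_rot"][1][0],o["tcp_rot"][0][0])))
c=robot.get_calibration("wrist");im=robot.capture("wrist");cv2.imwrite("pics/w4.png",im[:,:,::-1])
np.savez("w4.npz",mtx=c["mtx"],cam_to_world=c["cam_to_world"])
s=robot.capture("side");cv2.imwrite("pics/side4.png",s[:,:,::-1]);cv2.imwrite("pics/scene4.png",robot.capture("scene")[:,:,::-1])
a=cv2.imread("pics/side4.png")[200:310,285:410];a=cv2.resize(a,None,fx=4,fy=4,interpolation=3)
d=cv2.imread("pics/scene4.png")[130:240,280:410];d=cv2.resize(d,(300,254),interpolation=3)
b=cv2.resize(cv2.imread("pics/w4.png"),(250,156))
im=np.zeros((600,800,3),np.uint8);im[:440,:500]=a;im[:254,500:]=d;im[260:416,500:750]=b;cv2.imwrite("pics/c6.png",im)
```

```text
14.675 [ 0.55219622 -0.07933571  0.17314863] [-0.23572779  0.05567362 -0.00297443] [-1.28376557 -1.95575157 -0.49731007] 82.13945611836799
```

View pics/c6.png

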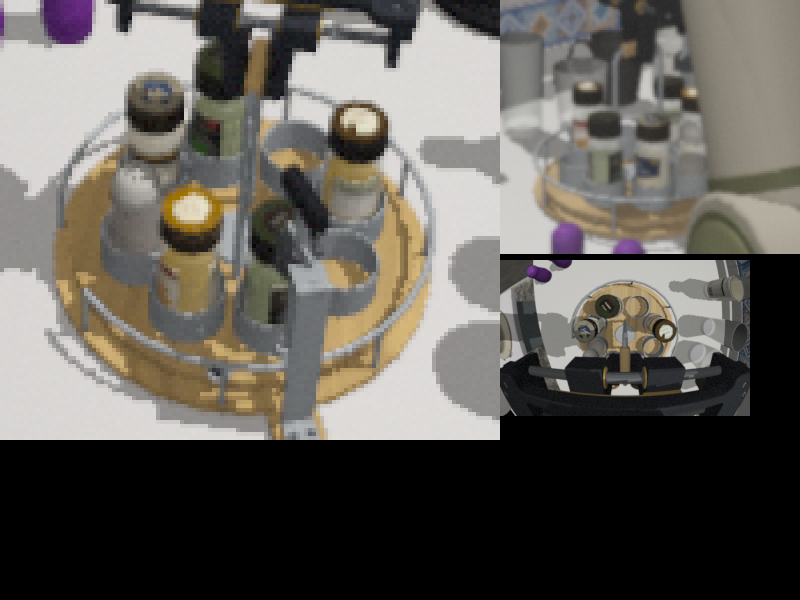

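The side view (panel at 4x) shows the salt cap at about (135,183), between the rail ends at about (65,170–230) and (83,292). The bar is turned and the bolt stays up. I'll check the angle numerically.

Run:
```python
from h import *
C=np.array([.5531,-.0792,0])
def a(q): d=q-C;return round(float(np.degrees(np.arctan2(d[1],d[0])))%360,1),round(float(np.hypot(*d[:2])),4)
for z in(.095,.1,.105):
  print(z,"before",a(onz("side",323.75,253.3,z)),"after",a(onz("side",285+135/4,200+183/4,z)))
# cap centroid by template shift of the cap between pictures
A,B=[cv2.imread(f"pics/{n}.png") for n in("side0","side4")]
t=A[246:262,316:332];r=cv2.matchTemplate(B[230:275,300:345],t,cv2.TM_CCOEFF_NORMED);_,v,_,l=cv2.minMaxLoc(r);print(v,l[0]+300-316,l[1]+230-246)
s=np.array([np.cos(np.radians(194.2)),np.sin(np.radians(194.2)),0])
for th in(192,194.2,196.5):
  s=np.array([np.cos(np.radians(th)),np.sin(np.radians(th)),0]);print(th,proj("side",C+.075*s+[0,0,.1]))
for th in(214.5,216.5,218):
  s=np.array([np.cos(np.radians(th)),np.sin(np.radians(th)),0]);print(th,proj("side",C+.075*s+[0,0,.1]))
```

```text
0.095 before (216.4, 0.0744) after (194.0, 0.0761)
0.1 before (219.0, 0.077) after (197.3, 0.0773)
0.105 before (221.5, 0.0798) after (200.4, 0.0786)
0.6182847023010254 -5 -7
192 (np.float64(319.0091457719421), np.float64(243.68365334145255))
194.2 (np.float64(319.21646088066944), np.float64(244.48006875961687))
196.5 (np.float64(319.4776386859905), np.float64(245.30909788747095))
214.5 (np.float64(323.05361982884733), np.float64(251.51141011619))
216.5 (np.float64(323.61190947233996), np.float64(252.15205684099115))
218 (np.float64(324.05055754416253), np.float64(252.62403026661022))
```

Request:
{"op": "step_arm", "data": {"commands": [{"x": 0, "y": 0, "z": 0, "rx": 0, "ry": 0, "rz": -0.002, "hand": 255}, {"x": 0, "y": 0, "z": 0, "rx": 0, "ry": 0, "rz": -0.002, "hand": 255}, {"x": 0, "y": 0, "z": 0, "rx": 0, "ry": 0, "rz": -0.002, "hand": 255}, {"x": 0, "y": 0, "z": 0, "rx": 0, "ry": 0, "rz": -0.002, "hand": 255}, {"x": 0, "y": 0, "z": 0, "rx": 0, "ry": 0, "rz": -0.002, "hand": 255}]}}

```text
time_s: 15.45
tcp_pos: [0.5522, -0.0793, 0.1731]
tcp_rot: [[0.138, 0.99, -0.0], [0.99, -0.138, -0.0], [-0.0, -0.0, -1.0]]
contact_force: [-1.2, -2.3, -0.6]
width: 0.0113
grasp_force: 30.0
```

Run:
```python
from h import *
o=robot.get_obs();print(o["time_s"],np.abs(o["joint_vel"]).max(),o["grasp_force"],np.degrees(np.arctan2(o["tcp_rot"][1][0],o["tcp_rot"][0][0])))
print(robot.hand_in())
```

```text
15.45 0.00237344185557788 29.995320327579975 82.07588385787487
the job is handed in; nothing more can be done
None
```

I handed the job in at 15.5 s: the bolt rests raised in its notch, and the gripper is holding the carousel steady by its handle, turned about 22° clockwise, with the salt shaker within about 1–2° of the middle of the gap by my camera estimate.

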